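# Brush out the rinsing mug

### The arm

A 6-joint arm with a two-finger parallel gripper is mounted at the origin on the work surface; the furniture and walls round the work are solid. World frame = base frame: x ahead of the robot, y to its left, z up, the work surface at z = 0. Lengths are in m, angles in rad, forces in N, time in s.
With the tool pointing down it reaches from about 0.35 to 0.775 m from the base axis. Payload 7.3 kg.
Tool frame: the origin (TCP) lies between the finger pads; the fingertips stand 17 mm ahead of it and the grasp point (between the pads) lies 2 mm behind it; z points along the fingers, y is the line along which they close (so a half turn about z gives the same grasp; the last joint's range is limited). The gripper opens to 92 mm and grips with 3 to 60 N. Pads are 19 mm wide; open, the fingers measure 130 mm over their backs; the gripper's body (75 mm by 190 mm) begins 47 mm behind the grasp point.
Start: joints at [-1.433, 0.342, 1.524, -0, 1.275, -0.146], TCP at [0.147, -0.504, 0.244] pointing down, gripper open.
Joint ranges: [-2.53, 2.53], [-0.77, 2.02], [0.04, 2.7], [-1, 4.14], [0.28, 2.66], [-3.11, 3.11]. Speed limits (rad/s): [2.57, 2.57, 3.14, 3.14, 3.14, 3.14].

### API

Orientations are given as [roll, pitch, yaw] about the fixed x, y, z axes, in that order (R = Rz(yaw) Ry(pitch) Rx(roll)).
In Python, from cell import robot, optics gives the robot as it stands.
- The arm moves only by the tool play_rows, never from a script. Its argument "rows" is a list of rows, each a list of 7 numbers: the shift along the tool's x, y, z in cm, then the turn, a rotation vector about the tool's x, y, z in rad, then the opening, from 0 (shut) to 1 (fully open). In form: [[tx, ty, tz, wx, wy, wz, grip], ...]. A call has 1 to 20 rows; each row is the pose to reach, as a shift and turn from the pose commanded when the call began, along the tool's axes at that moment; what a row does not reach only later rows make up. A row lasts 1/10 s, in which the tool goes at most 50 mm and 8.59 degrees, less where a joint would pass 70% of its speed; a pose out of reach is approached as far as the arm can. A call with a gripper value outside its range is refused whole. The fingers move at their own pace and stop on an object; "squeeze" is the grip in N (left out, the last holds). Time passes only in rows, so rows that repeat a pose let the fingers close. It gives the time, the measured TCP pose, the force, the opening and the grip force at its end, in the units of the state.
- robot.observe(): the state, without advancing time (a new reading comes with each control period).
- optics.read_camera(name): name is "side" or "top" or "wrist"; returns (picture, depth): 480x640x3 uint8, red, green, blue; 480x640 float32, m along the optical axis (not along the pixel's ray), 0 where there is no reading.
- optics.camera_model(name): a dict with "fx", "fy", "cx", "cy" (pixels), "dist" ([k1, k2, p1, p2, k3] as OpenCV has them; the pictures are not rectified), "origin" and "rotation" of the camera in the world; the wrist camera has in their place "tool_from_camera" (4x4, takes a point from camera to tool coordinates, whose origin is the TCP and whose axes are the flange's). Camera axes: x right, y up, looking along -z (the intrinsics and any distortion apply to the point x, -y, -z); pixel columns grow to the right and rows downward; lengths in m; the calibration is good to about 2 mm. A picture is of the moment at which its call begins: read the wrist's pose just before it. camera_model takes no time and is no camera call.
- robot.hand_in(): hands the job in; it is judged then, once.
The state is a dict: "time": time; "qpos": joint angles; "qvel": joint speeds; "joint_efforts": joint torques, N m; "tool_pos": TCP position; "tool_rot": TCP orientation; "contact_force": force on the tool from outside, world axes, zero at the start; "torque": the same for the moment, N m; "opening": finger opening in m; "grip_force": force on a finger pad.
Only numpy, scipy, OpenCV 4.12 (cv2) and the standard library are available. Lean on these libraries where they do the work, as an engineer would, in place of code of your own. Each camera call takes 0.05 s, during which the arm holds its last target. There are 200 camera calls.

### The job

Take the long bottle brush (bristle cylinder, thin wire stem, slim handle) out of the wooden rack and scrub the inside of the empty mug with it: push it upright to the bottom of the mug three times, drawing it about halfway or more up the inside between one push and the next. Then stand the brush back in its own slot in the rack and let go; leave the mug standing where it is and the short thick brush in its slot.

Things in the scene. Friction and masses are not known exactly. Their poses are not given: they have to be found in the camera images.
- brush: Bottle brush, 195 mm long, 0.08 kg, the taller of the two brushes in the rack, standing upright with its bristles down. Origin: centre of the flat lower end of the bristles; z points along the brush to the handle's end. Bristle head (stiff) 30 mm diameter from z = 0 to 80 mm, wire stem 7 mm diameter to z = 117 mm, round wooden handle 18 mm diameter from z = 117 to 195 mm (grip it at about z = 155 mm). It can be gripped at any yaw.
- stub_brush: Bystander: short thick brush, 120 mm long (its top 130 mm above the bench: lift the other one clear over it), 29 mm wide head directly under a thick wooden handle of 22 mm, no wire stem; stands upright in the rack's other slot. Origin: centre of its lower end. Which of the two slots it has changes.
- rack: Fixed pale wooden block, 75 x 190 x 50 mm high, with two round blind slots in its top, 44 mm diameter, 40 mm deep, at y = +55 and y = -55 mm of its own frame (x = 0). Origin: centre of its underside, on the bench. One brush stands loosely in each slot, on the slot's floor 10 mm above the bench.
- mug_in (a point): Centre of the inside floor of the empty mug, 5 mm above the bench; z points up the mug's axis. The mug is plain white, loose, about 0.35 kg, stands open end up, straight-sided, outside diameter 82 mm, height 100 mm, inside diameter 72 mm, inside depth 95 mm; its handle sticks out to 77 mm from the axis, along the point's +y. (The green and white mug with coffee in it, at the robot's right, is a bystander.)

How it is judged:
By the outcome, as a careful person would: the job done as asked, in the order asked, and still so for the second after the job is handed in, with the robot touching nothing.
It also fails if it takes over 58 s, if anything falls off the work surface, if the arm or the gripper's body presses on something with over 40 N, if the wrist force passes 120 N, or if a joint passes its speed limit or range.

## Working session

There is one attempt and no reset: what is moved stays moved. The work goes in short steps, Python scripts to look and compute and a tool call to move; the robot and the scene stay as the last step left them, time stands still between calls to the robot, and variables do not carry over. Pictures are saved under pics/ and viewed, at most 10 in all, crops included, and the job is handed in when it is done.

Besides the shell and the picture viewer there is one more tool, called as name(argument=value, ...) on one line, values as JSON. play_rows: Moves the arm, as the interface text tells. Its arguments: {"type":"object","properties":{"rows":{"type":"array"},"squeeze":{"type":"number"}},"required":["rows"]}

```bash
ls; mkdir -p pics
python3 - <<'E'
from cell import robot, optics
import cv2, numpy as np
s=robot.observe();print(s['time'],s['tool_pos'],s['tool_rot'],s['opening'])
ims=[]
for n in['top','side']:
    p,d=optics.read_camera(n);np.savez('/tmp/'+n,p=p,d=d)
    cv2.imwrite(f'pics/{n}0.png',p[:,:,::-1]);m=optics.camera_model(n);print(m)
print(optics.camera_model('wrist'))
E
```

```text
pics
0.0 [ 0.14697136 -0.50362153  0.24304684] [-3.14009645e+00 -2.39339090e-04  2.83803729e-01] 0.0917368533002946
{'fx': 458.5618153125295, 'fy': 458.5618153125295, 'cx': 316.17494141611456, 'cy': 241.02353329537422, 'dist': array([-0.05791211,  0.        ,  0.        ,  0.        ,  0.        ]), 'origin': array([0.374488  , 0.08528407, 0.89311588]), 'rotation': array([ 0.10496312, -0.00329786, -1.58242566])}
{'fx': 547.9270029493199, 'fy': 547.9270029493199, 'cx': 322.17198089975693, 'cy': 242.69058326765978, 'dist': array([-0.07059181,  0.        ,  0.        ,  0.        ,  0.        ]), 'origin': array([0.02162535, 0.80466884, 0.64724232]), 'rotation': array([ 0.95321869,  0.01021588, -2.59188669])}
{'fx': 398.1947274493458, 'fy': 398.1947274493458, 'cx': 323.9146901331279, 'cy': 242.26287023490906, 'dist': array([-0.03107244,  0.        ,  0.        ,  0.        ,  0.        ]), 'tool_from_camera': array([[-9.50553235e-04,  9.62160744e-01,  2.72480825e-01,
         7.32467394e-02],
       [ 9.99999046e-01,  6.41400343e-04,  1.22365344e-03,
         7.34022740e-04],
       [ 1.00258201e-03,  2.72481728e-01, -9.62160435e-01,
        -1.40968015e-01],
       [ 0.00000000e+00,  0.00000000e+00,  0.00000000e+00,
         1.00000000e+00]])}
```

View pics/top0.png

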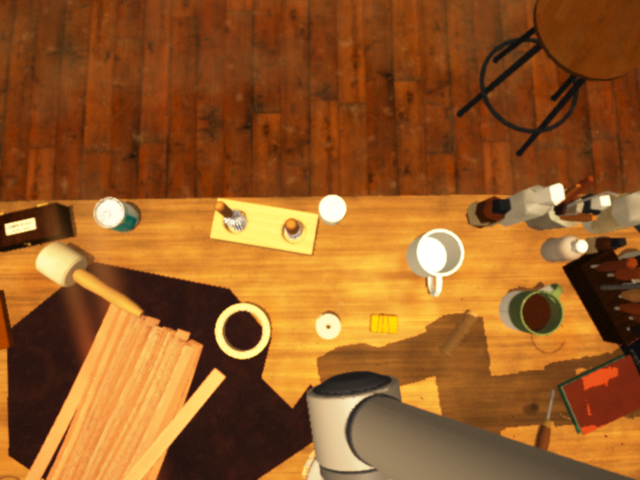

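View pics/side0.png

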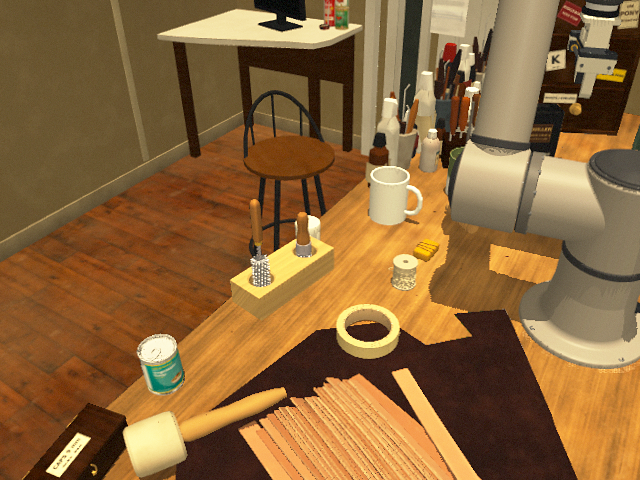

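Top view: rack at about (211–320, 199–253), tall brush at (222,208)–(235,222) in the left slot, stub at (293,230), white mug at (436,255) with its handle at (433,287). The side view agrees: tall brush at (256,200–285), mug at (390,195).

```bash
cat > h.py <<'E'
import numpy as np, cv2
from scipy.spatial.transform import Rotation as R
from cell import robot, optics
def cloud(d,m,T=None):
    v,u=np.mgrid[0:480,0:640]
    K=np.array([[m['fx'],0,m['cx']],[0,m['fy'],m['cy']],[0,0,1]])
    n=cv2.undistortPoints(np.stack([u,v],-1).reshape(-1,1,2).astype(np.float64),K,m['dist']).reshape(480,640,2)
    P=np.stack([n[...,0]*d,-n[...,1]*d,-d],-1)
    if T is None: A,o=R.from_euler('xyz',m['rotation']).as_matrix(),m['origin']
    else: A,o=T[:3,:3],T[:3,3]
    W=P@A.T+o; W[d==0]=np.nan
    return W
def fixed(n,d): return cloud(d,optics.camera_model(n))
def wristT(s):
    T=np.eye(4);T[:3,:3]=R.from_euler('xyz',s['tool_rot']).as_matrix();T[:3,3]=s['tool_pos']
    return T@optics.camera_model('wrist')['tool_from_camera']
def circ(xy):
    A=np.c_[2*xy,np.ones(len(xy))];c=np.linalg.lstsq(A,(xy**2).sum(1),rcond=None)[0]
    return c[:2],np.sqrt(c[2]+c[:2]@c[:2])
def sel(W,box,z): 
    (u0,u1,v0,v1)=box;Q=W[v0:v1,u0:u1].reshape(-1,3)
    return Q[(Q[:,2]>z[0])&(Q[:,2]<z[1])]
E
python3 - <<'E'
from h import *
W={n:fixed(n,np.load(f'/tmp/{n}.npz')['d']) for n in['top','side']}
for n,b in[('top',(205,325,192,260)),('side',(225,340,190,320))]:
    Q=sel(W[n],b,(.043,.057));r=cv2.minAreaRect((Q[:,:2]*1000).astype(np.float32));print(n,'rack',r,np.median(Q[:,2]),len(Q))
for n,b in[('top',(395,475,222,300)),('side',(365,425,160,228))]:
    Q=sel(W[n],b,(.092,.106));c,r=circ(Q[:,:2]);
    k=np.abs(np.linalg.norm(Q[:,:2]-c,axis=1)-.0385)<.007;print(n,'mug',c,r,*circ(Q[k,:2]),len(Q),Q[:,2].max())
    Q=sel(W[n],b,(.02,.085));e=np.linalg.norm(Q[:,:2]-c,axis=1);k=(e>.05)&(e<.085);print(' handle',Q[k].mean(0)-np.r_[c,0],k.sum())
for n,b in[('top',(205,255,192,240)),('side',(245,275,190,292))]:
    for z in np.arange(.06,.22,.02):
        Q=sel(W[n],b,(z,z+.02))
        if len(Q):print(n,round(z+.01,2),np.median(Q,0).round(4),Q.std(0).round(4),len(Q))
E
```

```text
top rack ((505.65179443359375, 169.3983917236328), (204.17584228515625, 107.09480285644531), 80.71546936035156) 0.05090379649143251 3178
side rack ((493.9141540527344, 154.0855712890625), (107.2734375, 252.15333557128906), 0.29167887568473816) 0.04924533113787544 2503
top mug [ 0.43600797 -0.13314788] 0.03857379430673136 [ 0.43600797 -0.13314788] 0.03857379430673136 421 0.10413581477100764
 handle [-0.0630392   0.00095195  0.05683129] 132
side mug [ 0.43666111 -0.13213303] 0.03837323489456271 [ 0.43666111 -0.13213303] 0.03837323489456271 316 0.1019481580179541
 handle [-0.06545082  0.00208083  0.05422258] 167
top 0.07 [0.4936 0.2221 0.0727] [0.0069 0.0086 0.0058] 48
top 0.09 [0.4998 0.2264 0.0899] [0.0076 0.0068 0.0033] 156
top 0.11 [0.5002 0.228  0.1037] [0.0009 0.0022 0.0038] 4
top 0.13 [0.4977 0.225  0.1376] [0.0036 0.0034 0.0059] 12
top 0.15 [0.4972 0.2242 0.15  ] [0.0038 0.0037 0.0059] 32
top 0.17 [0.4971 0.2238 0.1686] [0.004  0.0038 0.0055] 33
top 0.19 [0.4978 0.2244 0.1915] [0.0043 0.0045 0.0063] 47
top 0.21 [0.5022 0.2292 0.2042] [0.0042 0.0039 0.0019] 87
side 0.07 [0.4967 0.2394 0.0699] [0.0073 0.0064 0.0057] 155
side 0.09 [0.502  0.2341 0.0879] [0.0073 0.0073 0.0037] 189
side 0.11 [0.5032 0.2318 0.108 ] [0.0016 0.0023 0.0054] 33
side 0.13 [0.4998 0.2359 0.133 ] [0.004  0.0033 0.0059] 84
side 0.15 [0.4994 0.237  0.1507] [0.0042 0.004  0.0055] 111
side 0.17 [0.4991 0.2367 0.1707] [0.0043 0.004  0.0057] 121
side 0.19 [0.4993 0.2365 0.1902] [0.0044 0.0038 0.0057] 124
side 0.21 [0.503  0.2331 0.203 ] [0.0036 0.0035 0.0014] 48
```

play_rows(rows=[[0,0,-4,0,0,0,1],[0,0,-8,0,0,0,1],[0,0,-12,0,0,0.1,1],[4,-2.5,-12,0,0,0.2,1],[39,-25.5,-12,0,0,0.284,1],[39,-25.5,-12,0,0,0.284,1],[39,-25.5,-12,0,0,0.284,1],[39,-25.5,-12,0,0,0.284,1],[39,-25.5,-12,0,0,0.284,1],[39,-25.5,-12,0,0,0.284,1],[39,-25.5,-12,0,0,0.284,1],[39,-25.5,-12,0,0,0.284,1],[39,-25.5,-12,0,0,0.284,1],[39,-25.5,-12,0,0,0.284,1],[39,-25.5,-12,0,0,0.284,1]])

```text
time: 1.6
tool_pos: [0.4498, -0.15, 0.3633]
tool_rot: [3.141, 0.001, 0.001]
contact_force: [-0.1, -0.5, -0.0]
opening: 0.0917
grip_force: 0.0
```

Run:
```python
from h import *
s=robot.observe();print(s['time'],s['tool_pos'],s['tool_rot'],s['qpos'],s['contact_force'])
T=wristT(s);p,d=optics.read_camera('wrist');cv2.imwrite('pics/w1.png',p[:,:,::-1])
W=cloud(d,optics.camera_model('wrist'),T);np.savez('/tmp/w1',p=p,W=W)
k=(np.nan_to_num(W[...,2])>.085)&(W[...,2]<.108)&(np.linalg.norm(W[...,:2]-[.436,-.133],axis=2)<.055)
Q=W[k];print(circ(Q[:,:2]),len(Q),Q[:,2].max())
# obstacles near mug
W2=fixed('top',np.load('/tmp/top.npz')['d']).reshape(-1,3)
q=W2[(W2[:,2]>.13)&(W2[:,0]>.3)&(W2[:,0]<.65)&(W2[:,1]<-.13)&(W2[:,1]>-.4)]
for y in np.arange(-.4,-.13,.03):
    a=q[(q[:,1]>=y)&(q[:,1]<y+.03)]
    if len(a):print(round(y,2),a.min(0).round(3),a.max(0).round(3))
```

```text
1.6 [ 0.44976336 -0.15003252  0.36332335] [3.14146403e+00 1.12504539e-03 8.27449794e-04] [-4.83406955e-01  1.78791047e-01  1.41872954e+00 -6.37788069e-04
  1.54500790e+00  1.08657859e+00] [-8.04592650e-02 -5.29685652e-01 -2.65241855e-04]
(array([ 0.43621748, -0.13559379]), np.float64(0.03899731480214847)) 1354 0.10281427770762996
-0.4 [ 0.493 -0.391  0.132] [ 0.524 -0.371  0.205]
-0.37 [ 0.479 -0.37   0.13 ] [ 0.549 -0.34   0.194]
-0.34 [ 0.5   -0.34   0.133] [ 0.536 -0.31   0.193]
-0.31 [ 0.495 -0.31   0.13 ] [ 0.548 -0.28   0.198]
-0.28 [ 0.502 -0.28   0.13 ] [ 0.539 -0.25   0.165]
-0.25 [ 0.503 -0.249  0.13 ] [ 0.524 -0.228  0.138]
```

View pics/w1.png

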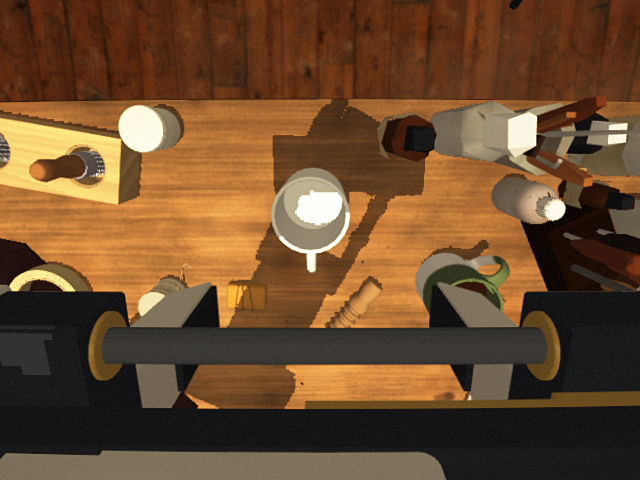

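Wrist view: the mug rim is centred at (311,212), its handle points down (-x), and it is clear around. Now over to the rack.

play_rows(rows=[[0,-33,0,0,0,0,1],[0,-33,0,0,0,0,1],[0,-33,0,0,0,0,1],[0,-33,0,0,0,0,1],[0,-33,0,0,0,0,1],[0,-33,0,0,0,0,1],[0,-33,0,0,0,0,1],[0,-33,0,0,0,0,1],[0,-33,0,0,0,0,1],[0,-33,0,0,0,0,1]])

```text
time: 2.65
tool_pos: [0.4503, 0.1783, 0.3637]
tool_rot: [3.141, 0.0, -0.003]
contact_force: [0.5, -0.3, 0.5]
opening: 0.0918
grip_force: 0.0
```

Run:
```python
from h import *
s=robot.observe();print(s['time'],s['tool_pos'],s['tool_rot'])
T=wristT(s);p,d=optics.read_camera('wrist');cv2.imwrite('pics/w2.png',p[:,:,::-1])
W=cloud(d,optics.camera_model('wrist'),T);np.savez('/tmp/w2',p=p,W=W)
Z=np.nan_to_num(W[...,2])
k=((Z>.043)&(Z<.057)&(np.linalg.norm(W[...,:2]-[.495,.165],axis=2)<.16)).astype(np.uint8)
n,L,st,_=cv2.connectedComponentsWithStats(k);i=1+st[1:,4].argmax();M=L==i;Q=W[M]
print('rack',cv2.minAreaRect((Q[:,:2]*1000).astype(np.float32)),len(Q),np.median(Q[:,2]))
for z in np.arange(.06,.22,.02):
    q=W[(Z>z)&(Z<z+.02)&(np.linalg.norm(W[...,:2]-[.503,.232],axis=2)<.03)]
    if len(q):print(round(z+.01,2),np.median(q,0).round(4),(.5*(q.min(0)+q.max(0))).round(4),len(q))
q=W[(Z>.123)&(Z<.136)&(W[...,1]<.17)&(W[...,1]>.08)];print('stub',q.mean(0) if len(q) else 0)
```

```text
2.65 [0.45031596 0.17829167 0.36371767] [ 3.14096170e+00  1.81367511e-06 -2.51540194e-03]
rack ((493.71575927734375, 176.59786987304688), (189.90304565429688, 75.68839263916016), 79.63835906982422) 8863 0.05000843982658443
0.07 [0.5137 0.2189 0.0731] [0.5058 0.2268 0.07  ] 79
0.09 [0.5089 0.2236 0.089 ] [0.5048 0.2279 0.0857] 336
0.13 [0.5079 0.2206 0.1376] [0.5066 0.2228 0.137 ] 17
0.15 [0.5085 0.2213 0.1493] [0.5059 0.225  0.1501] 56
0.17 [0.5081 0.2211 0.171 ] [0.5061 0.2248 0.17  ] 65
0.19 [0.5075 0.2219 0.1965] [0.505  0.2281 0.19  ] 146
0.21 [0.5052 0.2279 0.2036] [0.5052 0.2284 0.2035] 349
stub [0.4866374 0.1241454 0.1275668]
```

View pics/w2.png

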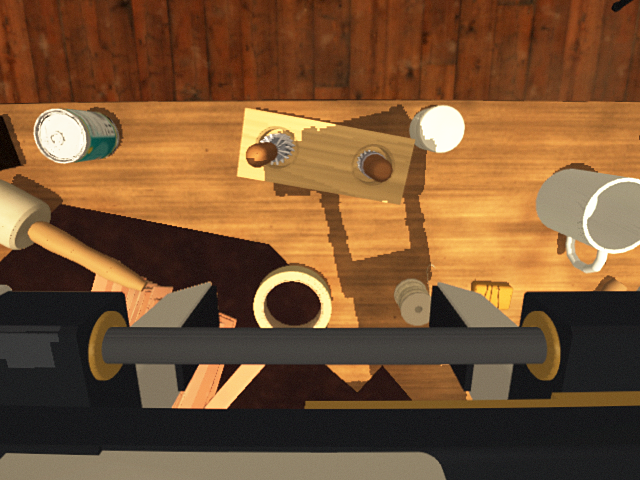

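Wrist view: rack is well fitted, with the brush handle at (262,153) above the left slot (275,148) and the stub at (375,163). Rack centre is (0.494,0.177), the brush slot is at (0.504,0.231), and the brush is at (0.504,0.229).

play_rows(rows=[[2.7,-2.5,0,0,0,0,1],[5.4,-4.9,0,0,0,0,1],[5.4,-4.9,0,0,0,0,1],[5.4,-4.9,4,0,0,0,1],[5.4,-4.9,8,0,0,0,1],[5.4,-4.9,12,0,0,0,1],[5.4,-4.9,15,0,0,0,1],[5.4,-4.9,17.5,0,0,0,1],[5.4,-4.9,19,0,0,0,1],[5.4,-4.9,20,0,0,0,1],[5.4,-4.9,20,0,0,0,1],[5.4,-4.9,20,0,0,0,1],[5.4,-4.9,20,0,0,0,1]])

```text
time: 4.0
tool_pos: [0.5048, 0.2289, 0.1649]
tool_rot: [-3.141, -0.002, -0.001]
contact_force: [0.3, 0.5, 0.5]
opening: 0.0918
grip_force: 0.0
```

Run:
```python
from h import *
p,d=optics.read_camera('side');cv2.imwrite('pics/s1.png',cv2.resize(p[120:330,180:400,::-1],None,fx=2.5,fy=2.5))
```

```text
(no output)
```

View pics/s1.png

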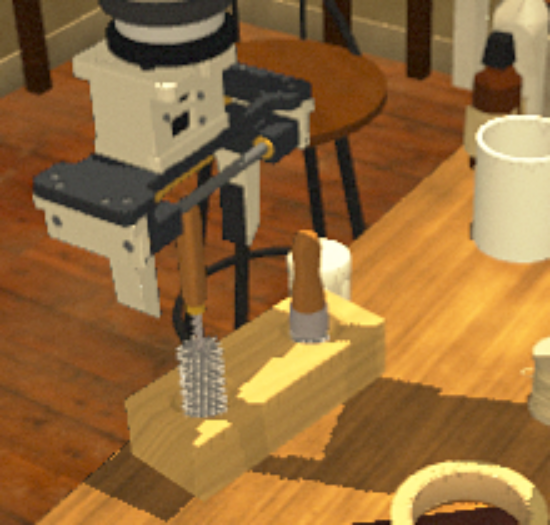

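The handle at (192,250) is between the fingers. Closing, then lifting.

play_rows(rows=[[0,0,0,0,0,0,0],[0,0,0,0,0,0,0],[0,0,0,0,0,0,0],[0,0,0,0,0,0,0],[0,0,0,0,0,0,0],[0,0,0,0,0,0,0],[0,0,0,0,0,0,0],[0,0,0,0,0,0,0],[0,0,0,0,0,0,0],[0,0,0,0,0,0,0],[0,0,0,0,0,0,0],[0,0,0,0,0,0,0]], squeeze=30)

```text
time: 5.25
tool_pos: [0.5041, 0.229, 0.1637]
tool_rot: [3.141, 0.0, -0.0]
contact_force: [0.7, -0.1, -1.3]
opening: 0.0173
grip_force: 30.0
```

play_rows(rows=[[0,0,-0.5,0,0,0,0],[0,0,-1.5,0,0,0,0],[0,0,-3,0,0,0,0],[0,0,-5,0,0,0,0],[0,0,-7.5,0,0,0,0],[0,0,-10,0,0,0,0],[0,0,-12.5,0,0,0,0],[0,0,-14.5,0,0,0,0],[0,0,-15,0,0,0,0],[0,0,-15,0,0,0,0],[0,0,-15,0,0,0,0]])

```text
time: 6.35
tool_pos: [0.5037, 0.2289, 0.3127]
tool_rot: [3.141, 0.002, -0.0]
contact_force: [-0.1, 0.7, -1.8]
opening: 0.0172
grip_force: 30.0
```

```bash
cat > tilt.py <<'E'
from h import *
import sys
# brush axis/bottom from fixed cameras relative to TCP
s=robot.observe();t=s['tool_pos'];print(s['time'],t,s['tool_rot'],s['opening'],s['grip_force'])
for n in['side','top']:
    p,d=optics.read_camera(n);W=fixed(n,d);Z=np.nan_to_num(W[...,2])
    if n=='side':cv2.imwrite(f'pics/{sys.argv[1]}.png',p[:,:,::-1])
    near=np.linalg.norm(np.nan_to_num(W[...,:2])-t[:2],axis=2)<.04
    for h in np.arange(-.17,-.02,.02):
        k=near&(Z>t[2]+h)&(Z<t[2]+h+.02)
        if k.sum()>5:
            q=W[k];print(n,round(h+.01,2),(np.median(q,0)-t).round(4),k.sum())
    q=Z[near&(Z>t[2]-.19)&(Z<t[2]-.1)];print(n,'lowest',(np.percentile(q,[0,2,5])-t[2]).round(4) if len(q) else 0)
E
python3 tilt.py s2
```

```text
6.35 [0.50367316 0.22886408 0.31270126] [ 3.14102469e+00  1.65905463e-03 -1.85190200e-04] 0.017194909216951087 29.99868929386139
side -0.16 [-0.0075  0.0107 -0.1513] 40
side -0.14 [-0.0076  0.0101 -0.1398] 191
side -0.12 [-0.0076  0.0108 -0.12  ] 212
side -0.1 [-0.0074  0.0102 -0.0997] 218
side -0.08 [-0.0035  0.0067 -0.0776] 274
side -0.06 [-0.0007  0.0025 -0.0605] 51
side -0.04 [-0.0027  0.0052 -0.0383] 76
side -0.02 [-0.0064  0.0057 -0.0175] 168
side lowest [-0.1544 -0.1523 -0.1509]
top -0.14 [-0.0097 -0.0101 -0.1409] 56
top -0.12 [-0.0092 -0.0095 -0.1218] 42
top -0.1 [-0.0074 -0.0104 -0.1028] 30
top -0.08 [-0.0052 -0.0119 -0.0866] 7
top lowest [-0.1535 -0.1514 -0.1499]
```

Brush is held upright, with its lower end about 154 mm below the TCP. Travelling to the mug.

play_rows(rows=[[-0.3,1.3,0,0,0,0,0],[-0.8,4,0,0,0,0,0],[-1.4,7.3,0,0,0,0,0],[-2,10.8,0,0,0,0,0],[-2.7,14.3,0,0,0,0,0],[-3.4,17.8,0,0,0,0,0],[-4,21.3,0,0,0,0,0],[-4.7,24.8,0,0,0,0,0],[-5.4,28.3,0,0,0,0,0],[-6,31.8,0,0,0,0,0],[-6.5,34.6,0,0,0,0,0],[-6.8,36.3,0,0,0,0,0],[-6.8,36.3,0,0,0,0,0],[-6.8,36.3,0,0,0,0,0],[-6.8,36.3,0,0,0,0,0]])

```text
time: 7.95
tool_pos: [0.4358, -0.1334, 0.3136]
tool_rot: [-3.141, 0.0, 0.0]
contact_force: [-0.0, 0.1, -0.7]
opening: 0.0176
grip_force: 30.0
```

```bash
python3 tilt.py s3
```

```text
7.95 [ 0.4358381  -0.13338367  0.31359373] [-3.14128905e+00  1.98568269e-04  3.30416946e-04] 0.017565260229012877 29.998780488967896
side -0.16 [-0.0009  0.0113 -0.1516] 29
side -0.14 [-0.0044  0.0128 -0.1399] 131
side -0.12 [-0.0041  0.0119 -0.1198] 144
side -0.1 [-0.0043  0.012  -0.0998] 138
side -0.08 [-0.0018  0.0098 -0.0791] 164
side -0.06 [ 0.0005  0.0038 -0.0607] 34
side -0.04 [-0.0007  0.0066 -0.0377] 58
side -0.02 [-0.0047  0.0093 -0.017 ] 102
side lowest [-0.1561 -0.1528 -0.1511]
top lowest 0
```

View pics/s3.png

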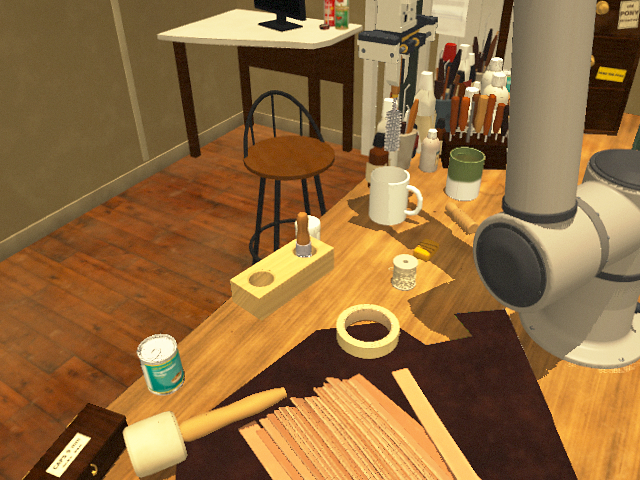

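Brush at (393,125) hangs over the mug (390,195); the slot at (261,278) is free. Descending for the first push.

play_rows(rows=[[0,0,1,0,0,0,0],[0,0,3,0,0,0,0],[0,0,5.5,0,0,0,0],[0,0,8,0,0,0,0],[0,0,10.5,0,0,0,0],[0,0,12.5,0,0,0,0],[0,0,14,0,0,0,0],[0,0,14.7,0,0,0,0],[0,0,15,0,0,0,0],[0,0,15.2,0,0,0,0],[0,0,15.4,0,0,0,0],[0,0,15.4,0,0,0,0]])

```text
time: 9.25
tool_pos: [0.4362, -0.1341, 0.16]
tool_rot: [3.141, -0.001, -0.0]
contact_force: [-0.8, -0.3, -0.6]
opening: 0.0174
grip_force: 30.0
```

play_rows(rows=[[0,0,0.1,0,0,0,0],[0,0,0.2,0,0,0,0],[0,0,0.2,0,0,0,0]])

```text
time: 9.55
tool_pos: [0.4365, -0.1342, 0.1586]
tool_rot: [3.141, -0.002, -0.0]
contact_force: [-1.6, -0.4, 5.1]
opening: 0.0173
grip_force: 30.0
```

play_rows(rows=[[0,0,0.1,0,0,0,0],[0,0,0.1,0,0,0,0],[0,0,0.1,0,0,0,0]])

```text
time: 9.85
tool_pos: [0.4368, -0.1343, 0.1585]
tool_rot: [3.14, -0.003, -0.0]
contact_force: [-2.2, 1.4, 13.6]
opening: 0.0173
grip_force: 30.0
```

play_rows(rows=[[0,0,-1,0,0,0,0],[0,0,-3,0,0,0,0],[0,0,-5,0,0,0,0],[0,0,-6.5,0,0,0,0],[0,0,-7,0,0,0,0],[0,0,-7,0,0,0,0],[0,0,-7,0,0,0,0]])

```text
time: 10.55
tool_pos: [0.4357, -0.1339, 0.2261]
tool_rot: [-3.141, 0.001, -0.0]
contact_force: [-0.0, 0.6, 0.3]
opening: 0.0175
grip_force: 30.0
```

play_rows(rows=[[0,0,1,0,0,0,0],[0,0,3,0,0,0,0],[0,0,5,0,0,0,0],[0,0,6.2,0,0,0,0],[0,0,6.6,0,0,0,0],[0,0,6.8,0,0,0,0],[0,0,6.9,0,0,0,0],[0,0,7,0,0,0,0],[0,0,7,0,0,0,0],[0,0,7,0,0,0,0]])

```text
time: 11.55
tool_pos: [0.4366, -0.1339, 0.1584]
tool_rot: [3.141, -0.002, -0.0]
contact_force: [-3.3, 3.2, 17.4]
opening: 0.0173
grip_force: 30.0
```

play_rows(rows=[[0,0,-1,0,0,0,0],[0,0,-3,0,0,0,0],[0,0,-5,0,0,0,0],[0,0,-6.5,0,0,0,0],[0,0,-7,0,0,0,0],[0,0,-7,0,0,0,0],[0,0,-7,0,0,0,0]])

```text
time: 12.25
tool_pos: [0.4357, -0.1338, 0.2259]
tool_rot: [-3.141, 0.001, -0.0]
contact_force: [0.4, 0.6, -1.6]
opening: 0.0172
grip_force: 30.0
```

play_rows(rows=[[0,0,1,0,0,0,0],[0,0,3,0,0,0,0],[0,0,5,0,0,0,0],[0,0,6.2,0,0,0,0],[0,0,6.6,0,0,0,0],[0,0,6.8,0,0,0,0],[0,0,6.9,0,0,0,0],[0,0,7,0,0,0,0],[0,0,7,0,0,0,0],[0,0,7,0,0,0,0]])

```text
time: 13.25
tool_pos: [0.4365, -0.1338, 0.1583]
tool_rot: [3.141, -0.002, -0.0]
contact_force: [-3.7, 2.9, 16.4]
opening: 0.0174
grip_force: 30.0
```

Three pushes done. Lifting out and going back to the slot.

play_rows(rows=[[0,0,-0.5,0,0,0,0],[0,0,-2,0,0,0,0],[0,0,-4,0,0,0,0],[0,0,-6.5,0,0,0,0],[0,0,-9,0,0,0,0],[0,0,-11.5,0,0,0,0],[0,0,-14,0,0,0,0],[0,0,-15.5,0,0,0,0],[0,0,-16,0,0,0,0],[0,0,-16,0,0,0,0]])

```text
time: 14.25
tool_pos: [0.4361, -0.1341, 0.3167]
tool_rot: [3.141, -0.001, -0.0]
contact_force: [0.3, -0.2, -0.5]
opening: 0.0174
grip_force: 30.0
```

```bash
python3 tilt.py s4
```

```text
14.25 [ 0.43611587 -0.1340722   0.3167258 ] [ 3.14117800e+00 -5.47720565e-04 -1.83454938e-04] 0.017385987687982565 29.993537664413452
side -0.16 [-0.0084  0.0109 -0.1516] 22
side -0.14 [-0.0079  0.0126 -0.1398] 136
side -0.12 [-0.0059  0.0128 -0.1197] 143
side -0.1 [-0.0074  0.012  -0.0999] 143
side -0.08 [-0.0042  0.0095 -0.0793] 168
side -0.06 [-0.0013  0.0039 -0.0595] 35
side -0.04 [-0.0016  0.0066 -0.0384] 55
side -0.02 [-0.0045  0.0085 -0.0182] 112
side lowest [-0.1549 -0.1518 -0.1506]
top lowest 0
```

play_rows(rows=[[0.3,-1.3,0,0,0,0,0],[0.8,-4,0,0,0,0,0],[1.4,-7.3,0,0,0,0,0],[2,-10.8,0,0,0,0,0],[2.7,-14.3,0,0,0,0,0],[3.4,-17.8,0,0,0,0,0],[4,-21.3,0,0,0,0,0],[4.7,-24.8,0,0,0,0,0],[5.4,-28.3,0,0,0,0,0],[6,-31.8,0,0,0,0,0],[6.5,-34.6,0,0,0,0,0],[6.8,-36.4,0,0,0,0,0],[6.8,-36.4,0,0,0,0,0],[6.8,-36.4,0,0,0,0,0],[6.8,-36.4,0,0,0,0,0]])

```text
time: 15.85
tool_pos: [0.5038, 0.2294, 0.3164]
tool_rot: [3.141, 0.001, -0.001]
contact_force: [0.2, -0.0, -0.6]
opening: 0.0175
grip_force: 30.0
```

```bash
python3 tilt.py s5
python3 - <<'E'
from h import *
for n in['side','top']:
    p,d=optics.read_camera(n);W=fixed(n,d);Z=np.nan_to_num(W[...,2])
    k=((Z>.043)&(Z<.057)&(np.linalg.norm(np.nan_to_num(W[...,:2])-[.495,.175],axis=2)<.13)).astype(np.uint8)
    c,L,st,_=cv2.connectedComponentsWithStats(k);i=1+st[1:,4].argmax();Q=W[L==i]
    print(n,cv2.minAreaRect((Q[:,:2]*1000).astype(np.float32)))
    k=(Z>.092)&(Z<.108)&(np.linalg.norm(np.nan_to_num(W[...,:2])-[.436,-.134],axis=2)<.05);print('mug',circ(W[k][:,:2]),k.sum())
E
```

```text
15.85 [0.50379218 0.22943817 0.31638909] [ 3.14097511e+00  6.98313343e-04 -7.12968628e-04] 0.017458458238619114 29.992836713790894
side -0.16 [-0.0111  0.0117 -0.1512] 31
side -0.14 [-0.0111  0.01   -0.1403] 205
side -0.12 [-0.0102  0.0099 -0.1201] 202
side -0.1 [-0.0094  0.0101 -0.0999] 218
side -0.08 [-0.0058  0.0069 -0.0774] 281
side -0.06 [-0.0028  0.0032 -0.0601] 49
side -0.04 [-0.0038  0.0051 -0.0381] 80
side -0.02 [-0.0073  0.0059 -0.0169] 176
side lowest [-0.1537 -0.1517 -0.1504]
top -0.16 [-0.0113 -0.0094 -0.1505] 6
top -0.14 [-0.0125 -0.0097 -0.1394] 55
top -0.12 [-0.0129 -0.009  -0.119 ] 56
top -0.1 [-0.0099 -0.0101 -0.1   ] 39
top -0.08 [-0.007  -0.0122 -0.0847] 12
top lowest [-0.1523 -0.1504 -0.1495]
side ((493.82110595703125, 179.3165283203125), (192.61575317382812, 79.42405700683594), 80.1485366821289)
mug (array([ 0.43681442, -0.13214987]), np.float64(0.03827652760234009)) 315
top ((491.0268859863281, 170.71527099609375), (175.7628936767578, 75.67173767089844), 79.85974884033203)
mug (array([ 0.43599583, -0.13312818]), np.float64(0.038538897542735956)) 422
```

Mug unmoved. The brush has tilted about 1° (lower end −3 mm in x), so I shift +3 mm to compensate and insert.

play_rows(rows=[[0.3,-0.1,1,0,0,0,0],[0.3,-0.1,3,0,0,0,0],[0.3,-0.1,5.5,0,0,0,0],[0.3,-0.1,8,0,0,0,0],[0.3,-0.1,10,0,0,0,0],[0.3,-0.1,11,0,0,0,0],[0.3,-0.1,12,0,0,0,0],[0.3,-0.1,13,0,0,0,0],[0.3,-0.1,14,0,0,0,0],[0.3,-0.1,14.6,0,0,0,0],[0.3,-0.1,15,0,0,0,0],[0.3,-0.1,15.1,0,0,0,0],[0.3,-0.1,15.1,0,0,0,0]])

```text
time: 17.35
tool_pos: [0.5073, 0.231, 0.1658]
tool_rot: [-3.142, -0.0, -0.0]
contact_force: [0.5, 0.5, -1.3]
opening: 0.0178
grip_force: 30.0
```

play_rows(rows=[[0,0,0.1,0,0,0,0],[0,0,0.2,0,0,0,0],[0,0,0.25,0,0,0,0],[0,0,0.25,0,0,0,0]])

```text
time: 17.75
tool_pos: [0.5072, 0.231, 0.1635]
tool_rot: [-3.142, -0.001, -0.0]
contact_force: [-0.0, 0.4, 1.6]
opening: 0.0178
grip_force: 30.0
```

play_rows(rows=[[0,0,0,0,0,0,0.25],[0,0,0,0,0,0,0.3],[0,0,0,0,0,0,0.4],[0,0,0,0,0,0,0.5],[0,0,0,0,0,0,0.7],[0,0,0,0,0,0,1],[0,0,0,0,0,0,1],[0,0,0,0,0,0,1],[0,0,0,0,0,0,1],[0,0,0,0,0,0,1],[0,0,0,0,0,0,1],[0,0,0,0,0,0,1]])

```text
time: 18.95
tool_pos: [0.5071, 0.231, 0.1632]
tool_rot: [3.142, -0.0, -0.0]
contact_force: [0.4, -0.4, -0.4]
opening: 0.0917
grip_force: 0.0
```

Run:
```python
from h import *
p,d=optics.read_camera('side');cv2.imwrite('pics/s6.png',cv2.resize(p[120:330,180:400,::-1],None,fx=2.5,fy=2.5))
```

```text
(no output)
```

View pics/s6.png

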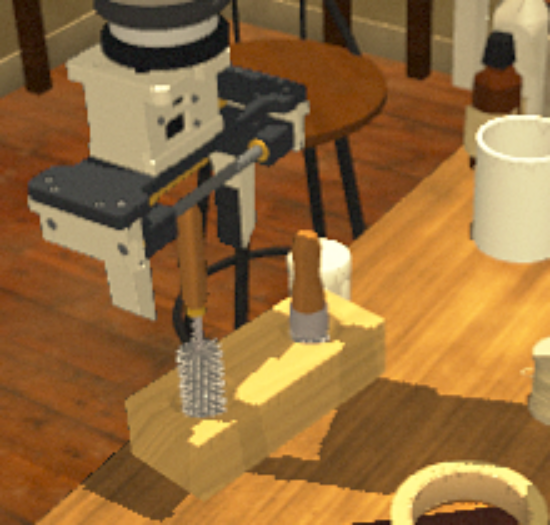

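The brush stands upright in its slot at (200,330), fingers clear. Retreating upward.

play_rows(rows=[[0,0,-1,0,0,0,1],[0,0,-3,0,0,0,1],[0,0,-5.5,0,0,0,1],[0,0,-8,0,0,0,1],[0,0,-11,0,0,0,1],[0,0,-14,0,0,0,1],[0,0,-17,0,0,0,1],[0,0,-19,0,0,0,1],[0,0,-20,0,0,0,1],[0,0,-20,0,0,0,1],[0,0,-20,0,0,0,1],[0,0,-20,0,0,0,1]])

```text
time: 20.2
tool_pos: [0.5067, 0.2309, 0.3618]
tool_rot: [3.141, 0.003, -0.0]
contact_force: [-0.3, -0.4, -0.3]
opening: 0.0917
grip_force: 0.0
```

Run:
```python
from h import *
p,d=optics.read_camera('side');cv2.imwrite('pics/s7.png',p[:,:,::-1]);W=fixed('side',d)
for z in np.arange(.06,.22,.02):
    Q=sel(W,(245,275,190,292),(z,z+.02))
    if len(Q):print(round(z+.01,2),np.median(Q,0).round(4),len(Q))
```

```text
0.07 [0.4959 0.2417 0.0706] 168
0.09 [0.5004 0.236  0.0881] 186
0.11 [0.5017 0.2343 0.1094] 33
0.13 [0.4983 0.2382 0.1329] 85
0.15 [0.4978 0.2388 0.1506] 110
0.17 [0.4976 0.2389 0.1706] 118
0.19 [0.4982 0.2389 0.1904] 126
0.21 [0.5007 0.2353 0.2032] 47
```

View pics/s7.png

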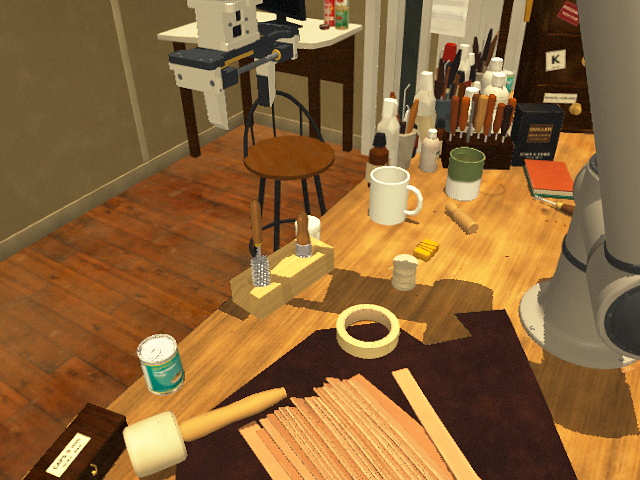

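The brush stands upright in its slot (257,245), the stub at (303,235) and the mug at (390,195) are unmoved, and the gripper is clear.

```bash
python3 -c "
from cell import robot
print(robot.hand_in())"
```

```text
the job is handed in; nothing more can be done
None
```

I scrubbed the mug with three upright pushes to the bottom, drawing the brush about 68 mm up between them. The brush is back upright in its slot, the mug and the stub brush stayed in place, and I handed the job in at about 20 s.

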